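# Tap the domed antenna onto the centre of its test turntable

## Robot

A 6-joint arm with a two-finger parallel gripper is mounted at the origin on the work surface. World frame = base frame: x ahead of the robot, y to its left, z up, the work surface at z = 0. Lengths are in m, angles in rad, forces in N, time in s.
With the tool pointing down it reaches from about 0.4 to 0.825 m from the base axis. Payload 7 kg.
Tool frame: the origin (TCP) lies at the very end of the fingers, on their centre line; the grasp point (between the pads) lies 19 mm behind it; x points along the fingers, y is the direction in which the jaws open and shut, and the axes are right-handed (so a half turn about x gives the same grasp; the last joint's range is limited). The gripper opens to 88 mm and grips with 3 to 60 N. Pads are 19 mm wide; open, the fingers measure 130 mm over their backs; the gripper's body (78 mm by 193 mm) begins 47 mm behind the grasp point.
Start: joints at [1.489, 0.359, 0.012, 0, -1.224, -0.288], TCP at [0.244, 0.629, 0.227] pointing down, gripper open.
Joint ranges: [-3.07, 3.07], [-1.43, 2.12], [-1.02, 1.25], [-3.03, 1.67], [-3.05, -0], [-3.03, 3.03]. Speed limits (rad/s): [2.39, 2.39, 3.01, 3.14, 3.14, 3.14].

## Interface

Orientations are given as [roll, pitch, yaw] about the fixed x, y, z axes, in that order (R = Rz(yaw) Ry(pitch) Rx(roll)).
In Python, from station import arm gives the robot as it stands.
- The arm moves only by the shell command python3 -m inch 'ROWS' [OPENING] [FORCE]. ROWS is text: rows parted by semicolons, each of 6 numbers parted by spaces: the shift along the world's x, y, z in units of 30 mm (1.0 is 30 mm), then the turn, a rotation vector about the world's x, y, z in units of 5 degrees (1.0 is 5 degrees). In form: dx dy dz wx wy wz; .... A call has 1 to 12 rows; each row shifts and turns the commanded pose from where the row before left it; what a row does not reach is not made up. A row lasts 1/8 s, in which the tool goes at most 62.5 mm and 10.7 degrees, less where a joint would pass 70% of its speed; a pose out of reach is approached as far as the arm can. A call is refused whole if a number of a shift passes 1 or a number of a turn 1, either way. A call with a gripper value outside its range is refused whole. OPENING is the opening, from 0 (shut) to 1 (fully open), set as the call begins (- or left out, the last holds). The fingers move at their own pace and stop on an object; FORCE is the grip in N (left out, the last holds). Time passes only in rows, so rows that do not move let the fingers close. It gives the time, the measured TCP pose, the force and the opening at its end, in the units of the state.
- arm.get_state(): the state, without advancing time (a new reading comes with each control period).
- arm.grab_frame(name): name is "scene" or "top"; returns a dict with "frame" (384x512x3 uint8, red, green, blue), "range_z" (384x512 float32, m along the optical axis (not along the pixel's ray), 0 where there is no reading), "mtx" (3x3 intrinsics, pixels), "dist_coeffs" ([k1, k2, p1, p2, k3] as OpenCV has them; the pictures are not rectified), "pose" (4x4, takes a point from camera to world coordinates). Camera axes: x right, y up, looking along -z (the intrinsics and any distortion apply to the point x, -y, -z); pixel columns grow to the right and rows downward; lengths in m; the calibration is good to about 2 mm. A picture is of the moment at which its call begins.
- arm.job_done(): hands the job in, once; it reports no verdict.
Trained networks look in a picture, given as the dict that the camera call returned (one of the last four; its "shot" number tells which), for a name from the list of things; names that differ only in an ending like _2 or _b are one class to them, and where a whole thing is asked for, a point or a joint stands for the part that bears it (a point fixed in the world has none). Each returns a list of dicts, best first, with "confidence" (0 to 1); they miss things now and then, are a little off and sometimes report something else, mostly with a low value. They report only what shows in the picture. A call takes as long as a camera call. They do not tell look-alikes from the thing itself.
- arm.search_frame(picture, target): "extent" ([centre column, centre row, width, height] as shares, 0 to 1, of the picture: columns of its width, rows of its height, round what is visible of it).
- arm.masks_of(picture, target): "mask" (384x512 bool, what is visible of it) and "extent" ([centre column, centre row, width, height] as shares, 0 to 1, of the picture: columns of its width, rows of its height, round what is visible of it).
- arm.place_of(picture, target): "position" ([column, row] as shares, 0 to 1, of the picture: columns of its width, rows of its height: a listed point, or the origin of a listed thing).
The state is a dict: "t": time; "q": joint angles; "qd": joint speeds; "joint_efforts": joint torques, N m; "eef_pos": TCP position; "ee_rot": TCP orientation; "force": force on the tool from outside, world axes, zero at the start; "moment": the same for the moment, N m; "width": finger opening in m.
Only numpy, scipy, OpenCV 4.12 (cv2) and the standard library are available. Lean on these libraries where they do the work, as an engineer would, in place of code of your own. Each camera call takes 0.05 s, during which the arm holds its last target. There are 200 camera calls.

## Task

The domed antenna stands off-centre on the small round platen of the antenna turntable. Nudge or tap it along lightly with the fingertips or the outside of the fingers until it stands upright in the middle of the platen, with an even rim showing all round (a few millimetres at most off centre). It is top-heavy: do not take it between the fingers, lift it, tip it or knock it off the platen, and leave the other things on the bench where they are.

Things in the scene. Friction and masses are not known exactly. Their poses are not given: they have to be found in the camera images.
- antenna: the white domed antenna standing on the platen, loose, round, 0.15-0.31 kg, 68 mm tall. Metal foot disc 30 mm across, 6 mm high; neck 20 mm across up to 14 mm; dome 60 mm across at 17-24 mm, 54 at 40 mm, 42 at 55 mm, 24 at 65 mm. Friction about 0.6. Nudged slowly (30 mm/s) low on the dome it slides; struck fast (150 mm/s) it rocks and may topple. Origin: centre of the foot's underside; z up its axis
- platen: the turntable's round black platen, held still by its brake: flat disc 90 mm across, 10 mm thick, top face 66 mm above the bench, with an engraved circle 82 mm across and six small bright bolt heads on a 72 mm circle. Origin: centre of its top face; z up; x, y turned at any angle
- turntable: the turntable's fixed housing under the platen: grey box 150 x 150 mm, top 45 mm above the bench, with an aluminium angle scale 120 mm across on it (top at 50 mm) and a motor can on its far face (+x, sticking out 40 mm, 48 mm high). Its front panel faces -x. Origin: centre of its underside, on the platen's axis
- attenuator: bystander: upright dark finned metal cylinder with brass ends, 31 mm across, 70 mm tall; origin at the centre of its underside
- sfp_a: bystander: optical transceiver module, flat metal bar 65 x 14 x 10 mm lying on the bench; origin at its underside
- sfp_b: bystander: second, identical transceiver module; origin at its underside
- torque_wrench: bystander: small flat open-ended torque wrench lying on the bench, 147 x 19 x 8 mm along its x; origin at its underside
- puck_antenna: bystander: low white round puck antenna lying on the bench, 70 mm across, 20 mm high; origin at the centre of its underside
- stub_antenna: bystander: black stub antenna standing on a square foot 34 mm wide, 80 mm tall in all; origin at the centre of its underside
- adapter_dish: bystander: open grey plastic dish 80 mm across, 28 mm high; origin at the centre of its underside
There are look-alikes about, which are no part of the job. There is more than one size of the antenna; the job needs the middle-sized.

How it is judged:
By the outcome, as a careful person would: the job done as asked, in the order asked, and still so for the second after the job is handed in, with the robot touching nothing.
It also fails if it takes over 58 s, if anything falls off the work surface, if the arm or the gripper's body presses on something with over 40 N, if the wrist force passes 120 N, or if a joint passes its speed limit or range.

## Working session

There is one attempt and no reset: what is moved stays moved. The work goes in short steps, Python scripts to look and compute and a shell command to move; the robot and the scene stay as the last step left them, time stands still between calls to the robot, and variables do not carry over. Pictures are saved under pics/ and viewed, about 8 in all and at most 12, crops included, and the job is handed in when it is done.

```bash
mkdir -p pics; ls; cat > h.py <<'E'
import numpy as np,cv2
from station import arm
def cloud(f):
    h,w=f["range_z"].shape
    u,v=np.meshgrid(np.arange(w),np.arange(h))
    p=np.stack([u,v],-1).reshape(-1,1,2).astype(np.float64)
    n=cv2.undistortPoints(p,f["mtx"],np.array(f["dist_coeffs"])).reshape(h,w,2)
    z=f["range_z"].astype(float)
    P=np.stack([n[...,0]*z,-n[...,1]*z,-z],-1)
    T=np.array(f["pose"]);W=P@T[:3,:3].T+T[:3,3]
    W[z<=0]=np.nan
    return W
def pix(f,p):
    T=np.array(f["pose"]);c=(np.atleast_2d(p)-T[:3,3])@T[:3,:3]
    c=c*[1,-1,-1]
    return cv2.projectPoints(c,np.zeros(3),np.zeros(3),f["mtx"],np.array(f["dist_coeffs"]))[0].reshape(-1,2)
def save(f,n,box=None,s=1):
    im=f["frame"][...,::-1]
    if box: im=im[box[1]:box[3],box[0]:box[2]]
    cv2.imwrite("pics/"+n,cv2.resize(im,None,fx=s,fy=s,interpolation=cv2.INTER_CUBIC))
E
python3 - <<'E'
from h import *
a=arm.grab_frame("scene");b=arm.grab_frame("top")
im=np.hstack([a["frame"],b["frame"]])[...,::-1]
cv2.imwrite("pics/1.png",cv2.resize(im,(800,300),interpolation=cv2.INTER_AREA))
for f,n in((a,"scene"),(b,"top")):
    W=cloud(f)
    print(n,np.array(f["pose"])[:3,3])
    for t in("antenna","platen","turntable"):
        for d in arm.masks_of(f,t)[:5]:
            m=d["mask"];e=np.array(d["extent"])*[512,384,512,384]
            print(t,round(d["confidence"],2),e.round(),np.nanmedian(W[m],0).round(4),np.nanpercentile(W[m][:,2],98).round(3))
print(arm.get_state())
E
```

```text
pics
scene [1.1585736  0.09910285 0.84554871]
antenna 0.8 [266. 159.  29.  31.] [ 0.4202 -0.0209  0.059 ] 0.088
antenna 0.7 [305. 155.  15.  18.] [0.3667 0.0762 0.0313] 0.045
antenna 0.68 [274. 188.  23.  28.] [0.5625 0.025  0.1138] 0.133
platen 0.62 [269. 205.  41.  33.] [0.584  0.0111 0.066 ] 0.069
turntable 0.45 [174. 141.  25.  22.] [ 0.36   -0.312   0.0148] 0.028
top [ 0.46253332 -0.02932209  1.22653469]
antenna 0.75 [259. 255.  33.  29.] [ 0.4013 -0.0225  0.0745] 0.091
antenna 0.64 [222. 273.  13.  18.] [0.3588 0.0747 0.0372] 0.047
antenna 0.63 [242. 193.  27.  20.] [0.5433 0.0221 0.1226] 0.135
platen 0.72 [245. 182.  38.  38.] [0.5827 0.0025 0.0673] 0.074
turntable 0.63 [246. 181.  63.  89.] [0.5757 0.023  0.0465] 0.055
turntable 0.47 [243. 184.  37.  34.] [0.5831 0.0072 0.0673] 0.072
{'t': 0.4, 'q': array([ 1.48911362e+00,  3.58701271e-01,  1.17800114e-02,  8.15721399e-07,
       -1.22409980e+00, -2.88136034e-01]), 'qd': array([-0.00035012, -0.00111973,  0.00068713,  0.00049924, -0.00078774,
        0.00179343]), 'joint_efforts': array([ 2.41322468e-04, -5.81672359e+01,  2.92919326e+01,  6.99342325e+00,
        1.08041405e-02, -7.25386667e-05]), 'eef_pos': array([0.2439583 , 0.62928554, 0.22644355]), 'ee_rot': array([ 1.8623459 ,  1.5705716 , -1.64906521]), 'force': array([ 0.611823  , -0.0925983 ,  0.17134157]), 'moment': array([ 0.02658107,  0.00216765, -0.0829582 ]), 'width': 0.08716863768096517}
```

View pics/1.png

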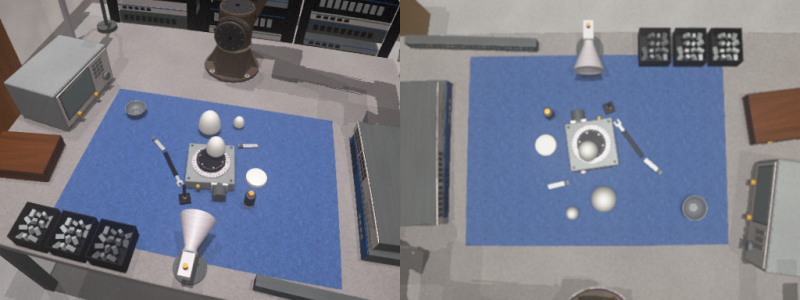

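The middle antenna is the one on the platen. Candidates in the scene image: the large one at (266,159), 91 mm tall on the bench; the small one at (305,155), 47 mm; the middle one at (274,188), with its top at 135 mm (66 + 68), standing on the platen. I choose the one on the platen and check it with a close crop.

```bash
cat >> h.py <<'E'
from scipy.optimize import least_squares,minimize
zs=np.array([17,24,40,55,65,68])/1e3; rs=np.array([30,30,27,21,12,0])/1e3
def ant(f,c0,tz=.066):
    W=cloud(f).reshape(-1,3);W=W[~np.isnan(W[:,0])]
    W=W[(np.hypot(*(W[:,:2]-c0).T)<.045)&(W[:,2]>tz+.022)&(W[:,2]<tz+.08)]
    def r(x):
        z=W[:,2]-tz-x[2]; rr=np.hypot(W[:,0]-x[0],W[:,1]-x[1])
        # residual along approx normal
        R=np.interp(z,zs,rs); Z=np.interp(rr,rs[::-1],zs[::-1])
        return np.where(z<.05,rr-R,np.where(rr<.03,z-Z,rr-R))
    s=least_squares(r,[*c0,0],loss="soft_l1",f_scale=.002)
    return s.x,len(W),np.std(r(s.x))
def edge(f,c0,z,r,a,sgn=1):
    "centre of circle radius r at height z, best mean radial gradient; a: angles used"
    g=cv2.GaussianBlur(cv2.cvtColor(f["frame"],cv2.COLOR_RGB2GRAY).astype(np.float32),(0,0),.7)
    def samp(c,rr):
        p=pix(f,np.stack([c[0]+rr*np.cos(a),c[1]+rr*np.sin(a),0*a+z],1)).astype(np.float32)
        return cv2.remap(g,p[:,:1],p[:,1:],cv2.INTER_LINEAR)[:,0]
    def cost(c): return -sgn*np.mean(np.clip(sgn*(samp(c,r+.0025)-samp(c,r-.0025)),-80,80))*sgn
    best=min(((cost((c0[0]+i,c0[1]+j)),c0[0]+i,c0[1]+j) for i in np.arange(-.012,.0121,.002) for j in np.arange(-.012,.0121,.002)))
    s=minimize(cost,best[1:],method="Nelder-Mead",options=dict(initial_simplex=np.array(best[1:])+[[0,0],[.002,0],[0,.002]]))
    return s.x,s.fun
E
python3 - <<'E'
from h import *
a=arm.grab_frame("scene");b=arm.grab_frame("top")
ims=[]
for f,box,c in((a,(225,160,305,240),0),(b,(200,135,290,225),0)):
    x=ant(f,np.array([.553,.023]));print("ant",x)
    W=cloud(f);P=W.reshape(-1,3);P=P[~np.isnan(P[:,0])]
    q=P[(abs(P[:,2]-.0665)<.006)&(np.hypot(P[:,0]-.575,P[:,1]-.01)<.07)]
    print(len(q),np.median(q,0),q.min(0),q.max(0))
    th=np.radians(np.arange(0,360,3));
    ax=x[0][:2]
    cc=np.array([.572,.012])
    for it in range(2):
        p=np.stack([cc[0]+.045*np.cos(th),cc[1]+.045*np.sin(th)],1)
        # line of sight passes dome? drop angles hidden
        cam=np.array(f["pose"])[:3,3]
        ok=np.ones(len(th),bool)
        for k in np.linspace(0,.15,60):
            pt=np.c_[p,0*th+.066]+(cam-np.c_[p,0*th+.066])*k
            ok&=~((np.hypot(*(pt[:,:2]-ax).T)<.034)&(pt[:,2]<.137))
        for z,r,n in((.066,.045,"platen"),(.050,.060,"scale")):
            if n=="scale" : e=edge(f,cc,z,r,th,-1)
            else: e=edge(f,cc,z,r,th[ok]); c1=e[0]
            print(n,e,ok.sum())
        cc=c1
    im=f["frame"][box[1]:box[3],box[0]:box[2],::-1]
    s=400/im.shape[0]
    im=cv2.resize(im,(400,400),interpolation=cv2.INTER_CUBIC)
    for r,z,c,col in((.045,.066,cc,(0,255,0)),(.030,.088,ax,(0,0,255))):
        p=pix(f,np.stack([c[0]+r*np.cos(th),c[1]+r*np.sin(th),0*th+z],1))
        for u,v in (p-[box[0]-.5,box[1]-.5])*s: cv2.circle(im,(int(u),int(v)),1,col,-1)
    ims.append(im)
cv2.imwrite("pics/2.png",np.hstack(ims))
E
```

```text
ant (array([ 5.46653498e-01,  2.25055020e-02, -5.43690422e-04]), 487, np.float64(0.001660852200210128))
696 [0.58244944 0.0110335  0.06624271] [ 0.53715345 -0.03060232  0.0605833 ] [0.61674432 0.05764549 0.07142431]
platen (array([0.57787159, 0.01381974]), np.float64(-77.64228057861328)) 85
scale (array([0.56934942, 0.01403785]), np.float64(-23.371553421020508)) 85
platen (array([0.57787089, 0.01382053]), np.float64(-77.7989730834961)) 86
scale (array([0.56935058, 0.01403777]), np.float64(-23.368497848510742)) 86
ant (array([0.54550464, 0.02355486, 0.00075305]), 500, np.float64(0.001630253230603776))
657 [0.58286536 0.00269439 0.06707245] [ 0.52751484 -0.02849787  0.06091986] [0.61203709 0.05774593 0.07240623]
platen (array([0.56875549, 0.01385246]), np.float64(-75.40259552001953)) 82
scale (array([0.56937514, 0.01413556]), np.float64(-25.333194732666016)) 82
platen (array([0.56875549, 0.01385246]), np.float64(-75.40259552001953)) 82
scale (array([0.56946422, 0.01428817]), np.float64(-25.351045608520508)) 82
```

View pics/2.png

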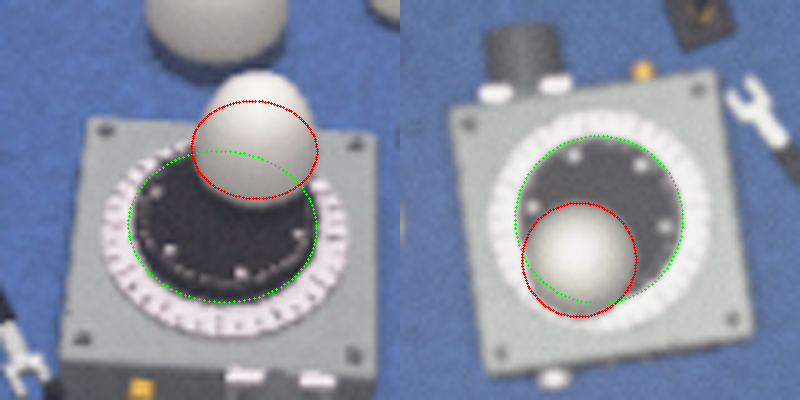

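The crop confirms it: the antenna (dome centre about (580,258) in the right half) is on the platen (centre about (599,218)). In world coordinates that is antenna ≈ (0.546, 0.023) and platen ≈ (0.5693, 0.0141). The scene-view platen fit is biased by the visible side face, but the scale fit agrees in both views. The antenna has to move about (+23, −9) mm.

```bash
python3 - <<'E'
import numpy as np
from scipy.spatial.transform import Rotation as R
from station import arm
s=arm.get_state();M=R.from_euler("xyz",s["ee_rot"]).as_matrix();print(M.round(3))
d=np.array([.0233,-.0089]);d/=np.hypot(*d);print(d)
y=M[:2,1];yaw=np.degrees(np.arctan2(y[1],y[0]));tgt=np.degrees(np.arctan2(d[0],-d[1]))
print("turn deg",(tgt-yaw+90)%180-90)
t=np.array([.546,.023])-d*.060
print(t,(np.r_[t,.227]-s["eef_pos"])/.03)
E
```

```text
[[-0.    -0.361 -0.932]
 [-0.    -0.932  0.361]
 [-1.     0.     0.   ]]
[ 0.93416979 -0.35682881]
turn deg 0.28266751493282527
[0.48994981 0.04440973] [ 8.20018137e+00 -1.94967497e+01  1.57196255e-02]
```

```bash
python3 -m inch '0.4 -0.9 0 0 0 0;0.4 -0.9 0 0 0 0;0.4 -0.9 0 0 0 0;0.4 -0.9 0 0 0 0;0.4 -0.9 0 0 0 0;0.4 -0.9 0 0 0 0;0.4 -0.9 0 0 0 0;0.4 -0.9 0 0 0 0;0.4 -0.9 0 0 0 0;0.4 -0.9 0 0 0 0;0.4 -0.9 0 0 0 0;0.4 -0.9 0 0 0 0' 0.3 10
python3 -m inch '0.35 -0.9 0 0 0 0;0.35 -0.9 0 0 0 0;0.35 -0.9 0 0 0 0;0.35 -0.9 0 0 0 0;0.4 -0.9 0 0 0 0;0.4 -0.9 0 0 0 0;0.4 -0.9 0 0 0 0;0.4 -0.9 0 0 0 0;0.4 -0.9 0 0 0 0;0.2 -0.5 0 0 0 0;0 0 0 0 0 0;0 0 0 0 0 0'
```

```text
t: 2.0
eef_pos: [0.3885, 0.3036, 0.2267]
ee_rot: [-1.847, 1.57, 0.925]
force: [-0.6, -0.0, -0.5]
width: 0.0265
t: 3.5
eef_pos: [0.4957, 0.0474, 0.2266]
ee_rot: [-1.236, 1.571, 1.535]
force: [0.2, -0.1, -0.0]
width: 0.0264
```

```bash
python3 -m inch '-0.2 -0.1 -0.5 0 0 0;0 0 -0.6 0 0 0;0 0 -0.6 0 0 0;0 0 -0.6 0 0 0;0 0 -0.6 0 0 0;0 0 -0.6 0 0 0;0 0 -0.6 0 0 0;0 0 -0.4 0 0 0;0 0 -0.2 0 0 0;0 0 0 0 0 0;0 0 0 0 0 0'
python3 - <<'E'
from h import *
a=arm.grab_frame("scene");b=arm.grab_frame("top")
print(arm.get_state()["eef_pos"],[ant(f,np.array([.546,.023])) for f in(a,b)])
im=np.hstack([cv2.resize(f["frame"][y:y+90,x:x+90,::-1],(400,400),interpolation=cv2.INTER_CUBIC) for f,x,y in((a,225,150),(b,200,150))])
cv2.imwrite("pics/3.png",im)
E
```

```text
t: 4.88
eef_pos: [0.4903, 0.0445, 0.086]
ee_rot: [-2.392, 1.57, 0.38]
force: [1.2, 0.6, 0.4]
width: 0.0263
[0.49033082 0.04449901 0.0861065 ] [(array([ 5.46616113e-01,  2.24168687e-02, -3.73282710e-04]), 488, np.float64(0.0016914424194526263)), (array([0.54540199, 0.02393615, 0.00078906]), 223, np.float64(0.0015863203475702979))]
```

View pics/3.png

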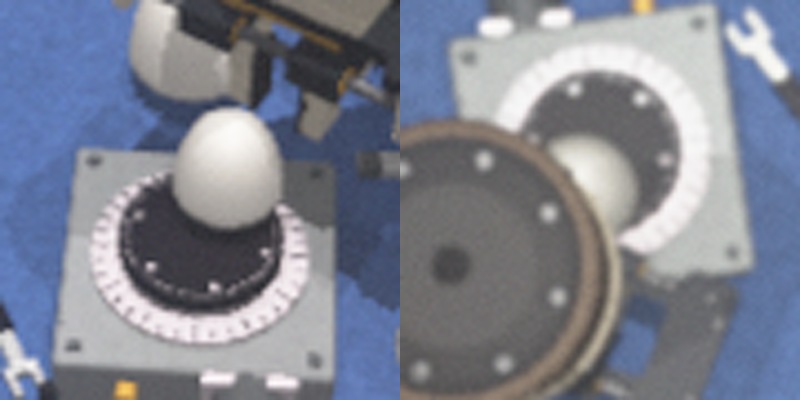

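The scene view shows the fingers just behind the dome (dome at about (225,170) in the left half, fingers at about (255,80) and (320,110)). The push line is clear, so I start slowly, at about 28 mm/s.

```bash
python3 -m inch '0.11 -0.042 0 0 0 0;0.11 -0.042 0 0 0 0;0.11 -0.042 0 0 0 0;0.11 -0.042 0 0 0 0;0.11 -0.042 0 0 0 0;0.11 -0.042 0 0 0 0;0.11 -0.042 0 0 0 0;0.11 -0.042 0 0 0 0;0.11 -0.042 0 0 0 0;0.11 -0.042 0 0 0 0;0 0 0 0 0 0'
cat > m.py <<'E'
from h import *
import sys
c=np.array([.5693,.0141]);g=np.array(eval(sys.argv[1]))
p=arm.get_state()["eef_pos"]
for n in("scene","top"):
    x=ant(arm.grab_frame(n),g);print(n,(x[0]*1e3).round(1),x[1],"off mm",((x[0][:2]-c)*1e3).round(1),"from tcp",np.round((x[0][:2]-p[:2])@[.934,-.357]*1e3,1))
E
python3 m.py .55,.02
```

```text
t: 6.35
eef_pos: [0.5233, 0.0316, 0.0855]
ee_rot: [2.797, 1.571, -0.714]
force: [-0.1, -0.6, 0.5]
width: 0.0259
scene [553.5  18.4   4.2] 651 off mm [-15.8   4.3] from tcp 33.0
top [550.  20.   0.] 0 off mm [-19.3   5.9] from tcp 29.1
  ret = _var(a, axis=axis, dtype=dtype, out=out, ddof=ddof,
  arrmean = um.true_divide(arrmean, div, out=arrmean,
  ret = ret.dtype.type(ret / rcount)
```

```bash
cat > m.py <<'E'
from h import *
import sys
c=np.array([.5693,.0141]);g=np.array(eval(sys.argv[1]))
p=arm.get_state()["eef_pos"]
for n in sys.argv[3:]or["scene"]:
    f=arm.grab_frame(n);W=cloud(f)
    for d in arm.masks_of(f,"antenna"):
        m=np.nanmedian(W[d["mask"]],0)
        if np.hypot(*(m[:2]-g))<.04 and m[2]>.09:
            f["range_z"]=np.where(d["mask"],f["range_z"],0)
            x=ant(f,g);print(n,(x[0]*1e3).round(1),x[1:],"off mm",((x[0][:2]-c)*1e3).round(1),"from tcp",np.round((x[0][:2]-p[:2])@[.934,-.357]*1e3,1));break
    im=cv2.resize(f["frame"][145:235,220:310,::-1],(400,400),interpolation=cv2.INTER_CUBIC) if n=="scene" else cv2.resize(f["frame"][135:225,200:290,::-1],(400,400),interpolation=cv2.INTER_CUBIC)
    cv2.imwrite("pics/%s_%s.png"%(sys.argv[2],n),im)
E
python3 m.py .555,.02 4
```

```text
scene [ 5.578e+02  1.820e+01 -4.000e-01] (487, np.float64(0.001752835591632952)) off mm [-11.5   4.1] from tcp 37.2
```

View pics/4_scene.png

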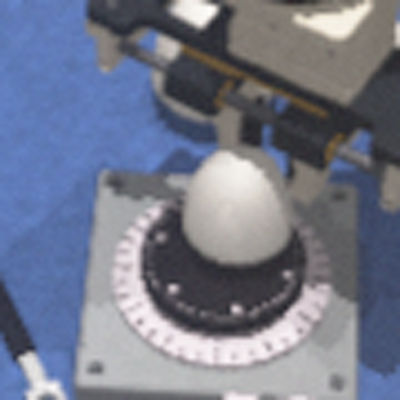

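The dome stands upright, in contact at 37 mm from the TCP, with about 12 mm left to go. I push about 11 mm more, back off, then measure with both cameras.

```bash
python3 -m inch '0.09 -0.035 0 0 0 0;0.09 -0.035 0 0 0 0;0.09 -0.035 0 0 0 0;0.08 -0.031 0 0 0 0;0 0 0 0 0 0;0 0 0 0 0 0'
python3 -m inch '-0.2 0.08 0 0 0 0;-0.4 0.15 0 0 0 0;-0.7 0.27 0 0 0 0;-0.7 0.27 0 0 0 0;0 0 0.4 0 0 0;0 0 0.8 0 0 0;0 0 0.8 0 0 0;0 0.7 0.8 0 0 0;0 1 0.6 0 0 0;0 1 0 0 0 0;0 1 0 0 0 0;0 1 0 0 0 0'
python3 -m inch '0 1 0 0 0 0;0 0.7 0 0 0 0;0 0 0 0 0 0'
python3 m.py .568,.015 5 scene top
python3 - <<'E'
from h import *
th=np.radians(np.arange(0,360,3))
for n in("scene","top"):
    f=arm.grab_frame(n)
    print(n,"scale",edge(f,np.array([.569,.014]),.05,.06,th,-1))
    print("platen",edge(f,np.array([.569,.014]),.066,.045,th if n=="top" else th[abs(np.sin(th))>.8],1))
    print("engr dome rim",edge(f,np.array([.569,.014]),.0865,.030,th,-1))
E
```

```text
t: 7.3
eef_pos: [0.5337, 0.0276, 0.0856]
ee_rot: [-2.748, 1.57, 0.024]
force: [-0.8, -0.3, 1.4]
width: 0.0263
t: 8.8
eef_pos: [0.4735, 0.1929, 0.1884]
ee_rot: [-2.151, 1.569, 0.621]
force: [0.7, 1.2, -0.7]
width: 0.0263
t: 9.18
eef_pos: [0.4735, 0.2439, 0.1877]
ee_rot: [-2.632, 1.571, 0.141]
force: [0.7, -0.1, -0.2]
width: 0.026
scene [ 5.68e+02  1.40e+01 -1.00e-01] (502, np.float64(0.0016964342395967486)) off mm [-1.3 -0.1] from tcp 170.4
top [566.9  15.2   0.6] (490, np.float64(0.0017013262568732336)) off mm [-2.4  1.1] from tcp 168.9
scene scale (array([0.56936516, 0.01396481]), np.float64(-25.09598731994629))
platen (array([0.57624956, 0.01392508]), np.float64(-79.65473937988281))
engr dome rim (array([0.57060333, 0.01542069]), np.float64(-39.564735412597656))
top scale (array([0.57013369, 0.01405666]), np.float64(-22.82219696044922))
platen (array([0.5692105 , 0.01356595]), np.float64(-72.05935668945312))
engr dome rim (array([0.56785047, 0.0149367 ]), np.float64(-34.31966018676758))
```

View pics/5_top.png

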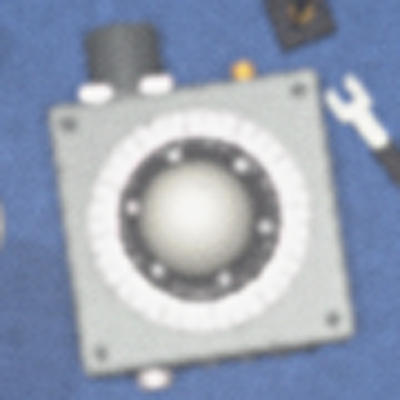

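From above the dome is nearly central with all six bolts showing. I refine the platen centre from the bolts.

```bash
cat > b.py <<'E'
from h import *
for n in("top","scene"):
  best=[]
  for k in range(3):
    f=arm.grab_frame(n);g=cv2.GaussianBlur(cv2.cvtColor(f["frame"],cv2.COLOR_RGB2GRAY).astype(np.float32),(0,0),.6)
    def S(c,r,a):
        p=pix(f,np.stack([c[0]+r*np.cos(a),c[1]+r*np.sin(a),0*a+.066],1)).astype(np.float32)
        return cv2.remap(g,p[:,:1],p[:,1:],cv2.INTER_CUBIC)[:,0]
    A=np.arange(6)*np.pi/3
    J=lambda x:-np.sum(np.sort(S(x[:2],.036,A+x[2]))[1:])
    x0=min(((J((.5693+i,.0141+j,t)),.5693+i,.0141+j,t) for i in np.arange(-.006,.0061,.002) for j in np.arange(-.006,.0061,.002) for t in np.arange(0,1.05,.06)))[1:]
    s=minimize(J,x0,method="Nelder-Mead",options=dict(initial_simplex=np.array(x0)+np.vstack([np.zeros(3),np.diag([.001,.001,.03])])))
    best.append(s.x)
  print(n,np.round(np.array(best)*1e3,1).tolist())
E
python3 b.py
```

```text
top [[569.9, 13.6, 376.2], [570.0, 13.7, 376.1], [569.9, 13.7, 375.7]]
scene [[570.0, 14.6, 368.9], [570.1, 14.5, 368.7], [570.1, 14.5, 368.6]]
```

The bolts put the platen centre at (570.0, 14.1) and the antenna is at about (567.4, 14.6), so one more 2.5 mm nudge along the same line.

```bash
python3 -m inch '0.1 -0.8 0 0 0 0;0.1 -0.9 0 0 0 0;0.1 -0.9 0 0 0 0;0.1 -0.9 0 0 0 0;0.1 -0.9 0 0 0 0;0.1 -0.9 0 0 0 0;0.2 -0.9 0 0 0 0;0.2 -0.65 0 0 0 0;0 0 0 0 0 0'
python3 -m inch '0 0 -0.4 0 0 0;0 0 -0.6 0 0 0;0 0 -0.6 0 0 0;0 0 -0.6 0 0 0;0 0 -0.6 0 0 0;0 0 -0.4 0 0 0;0 0 -0.2 0 0 0;0 0 0 0 0 0;0 0 0 0 0 0'
```

```text
t: 10.9
eef_pos: [0.5036, 0.0363, 0.1875]
ee_rot: [1.127, 1.571, -2.387]
force: [0.2, -0.6, 0.8]
width: 0.0264
t: 12.02
eef_pos: [0.5039, 0.0375, 0.0861]
ee_rot: [-2.442, 1.57, 0.33]
force: [-0.2, 0.1, -0.6]
width: 0.0261
```

```bash
python3 -m inch '0.13 -0.044 0 0 0 0;0.13 -0.044 0 0 0 0;0.13 -0.044 0 0 0 0;0.13 -0.044 0 0 0 0;0.13 -0.044 0 0 0 0;0.13 -0.044 0 0 0 0;0.06 -0.02 0 0 0 0;0.06 -0.02 0 0 0 0;0.06 -0.02 0 0 0 0;0.06 -0.02 0 0 0 0;0.05 -0.016 0 0 0 0;0 0 0 0 0 0'
python3 -m inch '0 0 0 0 0 0;-0.2 0.08 0 0 0 0;-0.4 0.15 0 0 0 0;-0.7 0.27 0 0 0 0;-0.7 0.27 0 0 0 0;0 0 0.4 0 0 0;0 0 0.8 0 0 0;0 0 0.8 0 0 0;0 0.7 0.8 0 0 0;0 1 0.6 0 0 0;0 1 0 0 0 0;0 1 0 0 0 0'
python3 -m inch '0 1 0 0 0 0;0 1 0 0 0 0;0 0.7 0 0 0 0;0 0 0 0 0 0;0 0 0 0 0 0'
python3 m.py .569,.014 6 scene top; python3 b.py
python3 - <<'E'
from h import *
a,b=[cv2.imread("pics/6_%s.png"%n) for n in("scene","top")];cv2.imwrite("pics/6.png",np.hstack([a,b]))
th=np.radians(np.arange(0,360,3))
print(edge(arm.grab_frame("top"),np.array([.569,.014]),.0865,.030,th,-1))
E
```

```text
t: 13.52
eef_pos: [0.5355, 0.0264, 0.0855]
ee_rot: [0.412, 1.57, -3.099]
force: [-1.0, -0.8, -0.1]
width: 0.0263
t: 15.02
eef_pos: [0.4758, 0.1617, 0.1887]
ee_rot: [-2.152, 1.569, 0.62]
force: [-0.1, -0.3, 0.0]
width: 0.0265
t: 15.65
eef_pos: [0.4754, 0.2411, 0.1876]
ee_rot: [1.203, 1.57, -2.309]
force: [0.1, 1.1, -0.8]
width: 0.0261
scene [ 5.698e+02  1.320e+01 -3.000e-01] (502, np.float64(0.0017660552542197254)) off mm [ 0.5 -0.9] from tcp 169.5
top [568.8  14.1   0.9] (497, np.float64(0.0016632327876377293)) off mm [-0.5 -0. ] from tcp 168.3
top [[569.8, 13.6, 378.5], [569.8, 13.7, 377.2], [569.9, 13.7, 375.9]]
scene [[570.3, 13.9, 387.6], [570.2, 14.0, 380.1], [570.2, 13.9, 382.9]]
(array([0.56976227, 0.01339332]), np.float64(-34.3944091796875))
```

View pics/6.png

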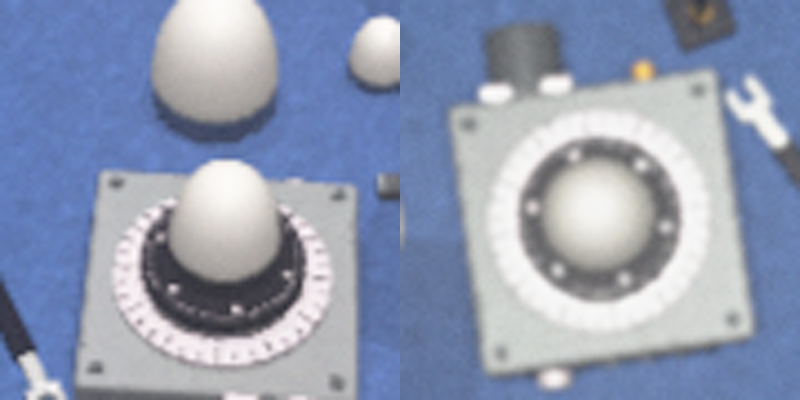

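The antenna stands upright with an even rim (dome at about (600,215), platen centre at about (600,218) in the right half). The measured offset is about 1 mm or less, so I hand it in.

```bash
python3 -c "
from station import arm
print(arm.job_done())"
```

```text
the job is handed in; nothing more can be done
None
```

The middle-sized antenna now stands upright in the middle of the platen, about 1 mm or less off centre, and the job is handed in. I moved it with two slow nudges (about 30 mm/s or less), the two fingertips resting low on the dome from behind. I never gripped or lifted it, then backed the arm well clear. The clock read about 16 s when I handed in.

**Last checks:**
- **Antenna:** the depth fits put it at (569.8, 13.2) mm from the scene camera and (568.8, 14.1) mm from the top camera. The dome's rim in the top view gives (569.8, 13.4) mm.
- **Platen:** its centre from the bolt heads is about (570.0, 13.8) mm.
- **Upright:** the final pictures show the dome upright. The fitted height is within 1 mm.
- **Other things on the bench:** I saw no contact with them. The last close crops show only those near the turntable, and I did not re-measure any of them.

**Checks that disagreed:**
- The two cameras' antenna positions differ by about 1 mm in each axis, which is within the stated calibration.
- The scene camera's platen-edge fit was 7–9 mm off in x, because the platen's dark side face shows there. I discarded it and used the bolt heads and angle scale instead.

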